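Set up the spin coater: fit the keyed chuck and bring the dispense arm over it

TASK

Set up the spin coater for the next run: fit the white vacuum chuck on the spindle in the bowl, turning it until its keyway lines up with the drive key and it goes down fully home; do not force it or drop it from a height. Then swing the dispense arm round until its nozzle is over the middle of the chuck. Leave the other two chucks and the rest of the bench as they are.

Things in the scene. Friction and masses are not known exactly. Their poses are not given: they have to be found in the camera images.
- chuck: White plastic vacuum chuck, 0.16 kg: a round disc 64 mm across, 12 mm thick, on a hub 42 mm across, 40 mm long; 52 mm high in all. It stands on its hub, disc up. Origin: centre of the hub's open lower end; z runs up its axis, the disc's rim lies at z = 40 to 52 mm. x points to the keyway and to the red index mark on the rim above it. Pick it up by the rim, in any direction.
- keyway (a point): Middle of the chuck's keyway at the hub's lower end, 15.5 mm from the axis on the chuck's +x side. The hub has a bore 20 mm across and 40 mm deep from below; the keyway is a slot 10 mm wide through the hub's wall, over its whole length, on this side only.
- spindle_seat (a point): On the spindle's upright axis, level with the top of its dark collar, 70 mm above the bench and 60 mm below the coater's deck; the chuck's origin is here when fully home. A steel shaft 18 mm across with a tapered nose rises 36 mm above it. x points from the axis to the drive key. The spindle may stand at any angle and turns only against a stiff 0.12 Nm.
- key_top (a point): Middle of the top face of the brass drive key on the spindle's shaft, 12 mm off the axis and 18 mm above the seat. The key is 6 mm wide, reaches from the shaft to 16.5 mm off the axis, and down to the seat; a red mark on the dark collar (60 mm across) is in line with it. Unless it meets the keyway (within about 8 degrees) the hub rests on it, 18 mm too high.
- dispense_arm (a joint): Swivel angle of the dispense arm about its upright post, rad: 0 when the nozzle is exactly over the spindle's axis, positive when swung clear towards the coater's front (clockwise from above); range -0.35 to 1.6. It turns against an even friction of 0.5 Nm (about 3.5 N at the nozzle) and stays where it is left.
- swivel_post (a point): On the upright axis of the post that the dispense arm swivels on, 216 mm above the bench, at the arm's mid-height; the post stands on the coater's deck 150 mm from the spindle's axis. The arm's bar reaches 150 mm from here to the barrel; its top is 223 mm above the bench, the pivot's cap reaches 242 mm.
- barrel (a point): Grip point on the orange upright barrel at the free end of the dispense arm: on the barrel's axis, 255 mm above the bench. The barrel is 28 mm across and stands clear above its aluminium holder (38 mm across, top 227 mm above the bench) up to 272 mm; a white cap 31 mm across ends at 276 mm. It can be pinched from above in any direction to swing the arm.
- nozzle_tip (a point): Lower tip of the dispense nozzle, on the barrel's axis, 150 mm above the bench (28 mm above the top of the chuck when that is home).
- coater: White bench spin coater, fixed, 130 mm high: x from -140 to +160 mm, y from -130 to +180 mm, a sloping grey console 80 mm deep on its front (-x). Origin at bench level under the spindle's axis. The spindle is in the middle of an open round bowl 208 mm across, 75 mm deep. The dispense post stands at x = 0, y = +150 mm. Its clear lid is off.
- chuck_large: Large black vacuum chuck, 104 mm across and 52 mm high, standing on its hub; not wanted. Origin at the centre of its underside.
- chuck_small: Small blue vacuum chuck, 44 mm across and 52 mm high, standing on its hub; not wanted. Origin at the centre of its underside.
- chip_box_1: Flat black chip box, 71 by 71 by 21 mm; not to be moved. Origin at the centre of its underside.
- chip_box_2: A second flat black chip box, 71 by 71 by 21 mm; not to be moved. Origin at the centre of its underside.
- resist_bottle: Amber bottle with a black cap, 68 mm across and 150 mm high; not to be moved. Origin at the centre of its underside.
Mind the look-alikes: they are no part of the job. What is shaped like the chuck but black is not meant.

How it is judged:
By the outcome, as a careful person would: the job done as asked, in the order asked, and still so for the second after the job is handed in, with the robot touching nothing.
It also fails if it takes over 54 s, if anything falls off the work surface, if the arm or the gripper's body presses on something with over 40 N, if the wrist force passes 120 N, or if a joint passes its speed limit or range.

ROBOT

A 6-joint arm with a two-finger parallel gripper is mounted at the origin on the work surface. World frame = base frame: x ahead of the robot, y to its left, z up, the work surface at z = 0. Lengths are in m, angles in degrees, forces in N, time in s.
With the tool pointing down it reaches from about 0.25 to 0.775 m from the base axis. Payload 4 kg.
Tool frame: the origin (TCP) lies on the mounting face of the last link; the fingertips stand 199 mm ahead of it and the grasp point (between the pads) lies 180 mm ahead of it; y points along the fingers, x is the direction in which the jaws open and shut, and the axes are right-handed (so a half turn about y gives the same grasp; the last joint's range is limited). The gripper opens to 94 mm and grips with 3 to 60 N. Pads are 16 mm wide; open, the fingers measure 119 mm over their backs; the gripper's body (75 mm by 177 mm) begins 78 mm behind the grasp point.
Start: joints at [69.494, 4.996, 78.535, -0, 96.463, -5.907], TCP at [0.139, 0.532, 0.405] pointing down, gripper open.
Joint ranges: [-177.83, 177.83], [-43.37, 116.18], [15.69, 146.23], [-61.86, 241.86], [9.47, 152.12], [-147.06, 147.06]. Speed limits (degrees/s): [159.86, 159.86, 180, 180, 180, 180].

INTERFACE

Orientations are given as a 3x3 rotation matrix whose columns are the frame's x, y, z axes.
In Python, from bench import robot gives the robot as it stands.
- The arm moves only by the tool drive_tool, never from a script. Its argument "targets" is a list of rows, each a list of 4 numbers: the shift along the tool's x, y, z in cm, then the turn about the tool's y in rad. In form: [[dx, dy, dz, yaw], ...]. A call has 1 to 20 rows; each row is the pose to reach, as a shift and turn from the pose commanded when the call began, along the tool's axes at that moment; what a row does not reach only later rows make up. A row lasts 1/10 s, in which the tool goes at most 50 mm and 8.59 degrees, less where a joint would pass 70% of its speed; a pose out of reach is approached as far as the arm can. A call with a gripper value outside its range is refused whole. "grip" is the finger opening in cm, from 0 to 9.4, set as the call begins (left out, the last holds). The fingers move at their own pace and stop on an object; "grip_force" is the grip in N (left out, the last holds). Time passes only in rows, so rows that repeat a pose let the fingers close. It gives the time, the measured TCP pose, the force and the opening at its end, in the units of the state.
- robot.sense(): the state, without advancing time (a new reading comes with each control period).
- robot.snapshot(name): name is "scene" or "side" or "wrist"; returns a dict with "img" (384x512x3 uint8, red, green, blue), "range_z" (384x512 float32, m along the optical axis (not along the pixel's ray), 0 where there is no reading), "K" (3x3 intrinsics, pixels), "T" (4x4, takes a point from camera to world coordinates). Camera axes: x right, y down, z forward; pixel columns grow to the right and rows downward; lengths in m; the calibration is good to about 2 mm. A picture is of the moment at which its call begins.
- robot.hand_in(): hands the job in, once; it reports no verdict.
Trained networks look in a picture, given as the dict that the camera call returned (one of the last four; its "shot" number tells which), for a name from the list of things; names that differ only in an ending like _2 or _b are one class to them, and where a whole thing is asked for, a point or a joint stands for the part that bears it (a point fixed in the world has none). Each returns a list of dicts, best first, with "confidence" (0 to 1); they miss things now and then, are a little off and sometimes report something else, mostly with a low value. They report only what shows in the picture. A call takes as long as a camera call. They do not tell look-alikes from the thing itself.
- robot.cut_out(label, picture): "pixels" (384x512 bool, what is visible of it) and "pixel" ([row, column] in pixels, amid what is visible of it).
The state is a dict: "clock": time; "joints": joint angles; "joint_vel": joint speeds; "effort": joint torques, N m; "eef_pos": TCP position; "eef_rot": TCP orientation; "ft_force": force on the tool from outside, world axes, zero at the start; "torque": the same for the moment, N m; "width": finger opening in m.
Only numpy, scipy, OpenCV 4.12 (cv2) and the standard library are available. Lean on these libraries where they do the work, as an engineer would, in place of code of your own. Each camera call takes 0.05 s, during which the arm holds its last target.

## Working session

There is one attempt and no reset: what is moved stays moved. The work goes in short steps, Python scripts to look and compute and a tool call to move; the robot and the scene stay as the last step left them, time stands still between calls to the robot, and variables do not carry over. Pictures are saved under pics/ and viewed, and the job is handed in when it is done.

Besides the shell and the picture viewer there is one more tool, called after "Call:" as name(argument=value, ...) on one line, values as JSON. drive_tool: Moves the arm, as the interface text tells. Its arguments: {"type":"object","properties":{"targets":{"type":"array"},"grip":{"type":"number"},"grip_force":{"type":"number"}},"required":["targets"]}

```bash
ls; mkdir -p pics
cat > h.py <<'E'
import numpy as np,cv2,pickle
from bench import robot
def snap(n,fn=None):
    s=robot.snapshot(n)
    if fn: cv2.imwrite('pics/%s.png'%fn,s['img'][:,:,::-1])
    return s
def pts(s,mask):
    r,c=np.nonzero(mask&(s['range_z']>0)); z=s['range_z'][r,c]; K=s['K']
    p=np.c_[(c-K[0,2])*z/K[0,0],(r-K[1,2])*z/K[1,1],z]
    return p@s['T'][:3,:3].T+s['T'][:3,3]
def proj(s,P):
    P=np.atleast_2d(P); q=(P-s['T'][:3,3])@s['T'][:3,:3]; u=q@s['K'].T
    return u[:,:2]/u[:,2:]
def circ(p):
    A=np.c_[2*p[:,:2],np.ones(len(p))]; b=(p[:,:2]**2).sum(1)
    x=np.linalg.lstsq(A,b,rcond=None)[0]; return x[0],x[1],np.sqrt(x[2]+x[0]**2+x[1]**2)
E
python3 - <<'E'
from h import *
np.set_printoptions(precision=4,suppress=True)
print(robot.sense())
for n in ['scene','side','wrist']:
    s=snap(n,n+'0'); pickle.dump(s,open(n+'0.pkl','wb')); print(n,s['T'],s['K'][0])
    for l in ['chuck','coater','barrel','dispense_arm','spindle_seat','key_top','chuck_large','chuck_small','swivel_post']:
        try:
            for d in robot.cut_out(l,s)[:2]: 
                p=pts(s,d['pixels']); print(n,l,round(d['confidence'],2),d['pixel'],d['pixels'].sum(),p.min(0),p.max(0),np.median(p,0))
        except Exception as e: print(l,e)
E
```

```text
pics
{'clock': 0.0, 'joints': array([69.4936,  5.0375, 78.6248, -0.0019, 96.4635, -5.9072]), 'joint_vel': array([-0.0811,  0.0126,  0.0243,  0.0126,  0.0102,  0.0345]), 'effort': array([ -0.0002, -34.0188, -30.2425,   0.0719,   0.033 ,  -0.0001]), 'eef_pos': array([0.1386, 0.5321, 0.4035]), 'eef_rot': array([[ 0.2521, -0.0007, -0.9677],
       [ 0.9677, -0.0021,  0.2521],
       [-0.0022, -1.    ,  0.0002]]), 'ft_force': array([ 0.7116, -0.6788,  0.6979]), 'torque': array([ 0.0224, -0.0483, -0.0323]), 'width': 0.09407184049105966}
scene [[-0.7509  0.4638 -0.4701  1.2695]
 [ 0.6603  0.5116 -0.5498  0.7196]
 [-0.0145 -0.7232 -0.6904  1.1459]
 [ 0.      0.      0.      1.    ]] [471.3936   0.     255.088 ]
scene chuck 0.79 [171.6, 208.2] 264 [ 0.5342 -0.3891  0.0014] [ 0.6004 -0.3245  0.0627] [ 0.5732 -0.3486  0.0528]
scene chuck 0.67 [172.2, 251.5] 282 [ 0.3986 -0.3199 -0.0005] [ 0.4978 -0.2019  0.0614] [ 0.471  -0.2304  0.0535]
scene coater 0.7 [261.4, 332.8] 14823 [ 0.1721 -0.0303 -0.0037] [0.7664 0.4158 0.2823] [0.5946 0.2528 0.124 ]
scene coater 0.68 [226.7, 390.3] 705 [0.1818 0.20
[... 1850 characters left out ...]
523 0.1832 0.0549] [0.6086 0.2547 0.1059] [0.5805 0.1995 0.0701]
side chuck_large 0.76 [269.8, 268.0] 979 [ 0.5751 -0.2703  0.0386] [ 0.6751 -0.1655  0.0558] [ 0.6246 -0.2235  0.0515]
side chuck_small 0.83 [262.1, 192.1] 306 [ 0.41   -0.1749 -0.0003] [ 0.4516 -0.133   0.0559] [ 0.4316 -0.1654  0.0465]
side swivel_post 0.88 [119.8, 200.7] 566 [ 0.3101  0.2703 -0.0536] [0.5665 0.8815 0.2777] [0.4354 0.3032 0.2217]
wrist [[ 0.2512  0.9332  0.2569  0.0634]
 [ 0.9679 -0.2425 -0.0656  0.5519]
 [ 0.0011  0.2651 -0.9642  0.3841]
 [ 0.      0.      0.      1.    ]] [271.6732   0.     260.2613]
wrist coater 0.9 [347.1, 166.8] 2594 [ 0.1078  0.2876 -0.0016] [0.4481 0.5197 0.3361] [0.3435 0.3399 0.0447]
```

View images.

View pics/scene0.png

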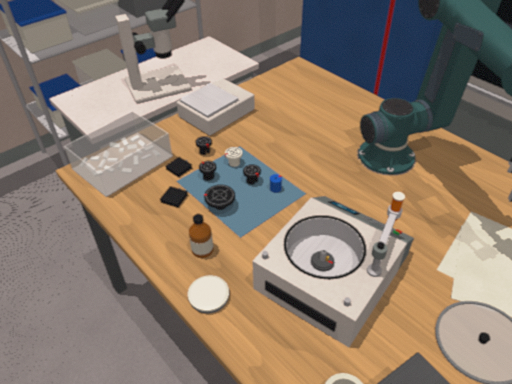

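View pics/side0.png

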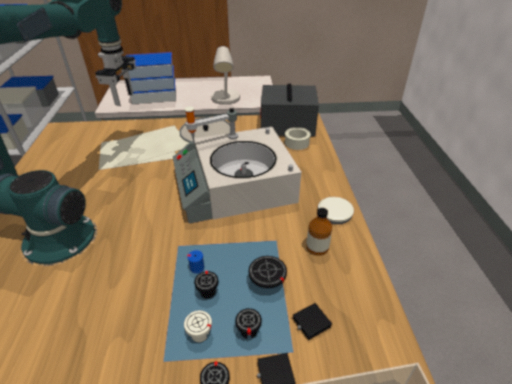

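Run:
```python
import cv2
a=cv2.imread('pics/scene0.png');b=cv2.imread('pics/side0.png')
c=[cv2.resize(a[130:220,180:300],(540,405),interpolation=3)[:300],cv2.resize(a[220:320,270:420],(600,400),interpolation=3)]
cv2.imwrite('pics/z1.png',cv2.resize(a[140:300,190:410],(800,582),interpolation=3))
cv2.imwrite('pics/z2.png',cv2.resize(b[90:210,170:310],(700,600),interpolation=3))
cv2.imwrite('pics/z3.png',cv2.resize(b[234:384,160:310],(600,600),interpolation=3))
```

```text
(no output)
```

View pics/z1.png

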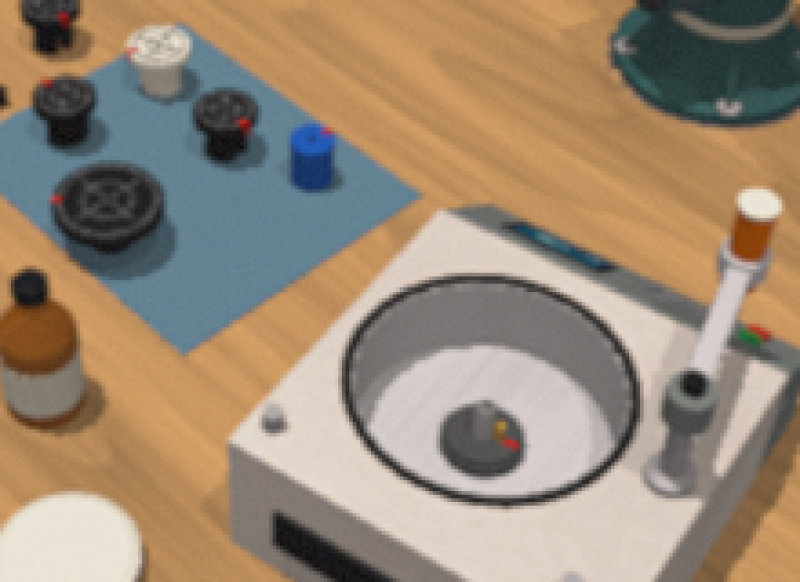

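View pics/z2.png

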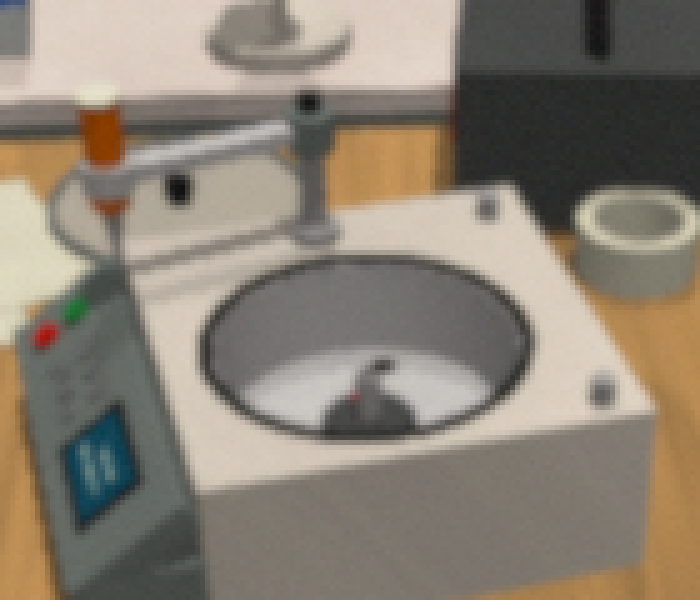

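View pics/z3.png

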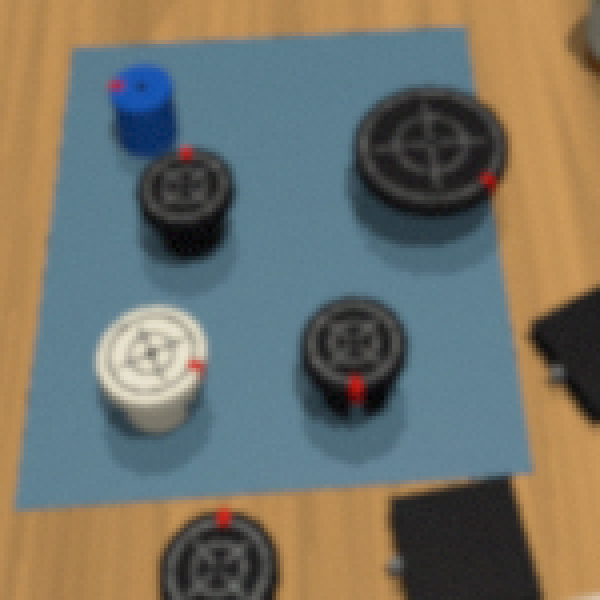

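Run:
```python
from h import *
np.set_printoptions(precision=4,suppress=True)
S={n:pickle.load(open(n+'0.pkl','rb')) for n in ['scene','side']}
def reds(s,box):
    i=s['img'].astype(int); m=(i[...,0]>150)&(i[...,1]<110)&(i[...,2]<110)
    b=np.zeros(m.shape,bool); b[box[0]:box[1],box[2]:box[3]]=1
    return m&b
def ray(s,uv,z):
    d=np.linalg.inv(s['K'])@np.array([uv[0],uv[1],1]); d=s['T'][:3,:3]@d; o=s['T'][:3,3]
    return o+d*(z-o[2])/d[2]
for n,box,rb in [('scene',(140,172,220,248),(150,165,222,234)),('side',(305,345,180,216),(315,335,200,214))]:
    s=S[n]; i=s['img'].astype(int)
    m=np.zeros(i.shape[:2],bool); m[box[0]:box[1],box[2]:box[3]]=1
    w=m&(i.min(2)>140)
    p=pts(s,w); t=p[(p[:,2]>0.046)]
    print(n,'chuck n',len(t),t[:,:2].mean(0),'z',np.median(t[:,2]),'mid',(t.min(0)+t.max(0))/2,np.ptp(t,0))
    print('minEnc',cv2.minEnclosingCircle(t[:,:2].astype(np.float32)))
    r=reds(s,rb); rr,cc=np.nonzero(r); print('red px',len(rr),cc.mean() if len(cc) else 0,rr.mean() if len(cc) else 0)
    if len(cc): print(ray(s,(cc.mean(),rr.mean()),0.049), pts(s,r).mean(0))
# spindle
for n,box in [('scene',(235,290,290,360)),('side',(145,190,215,275))]:
    s=S[n]; i=s['img'].astype(int)
    m=np.zeros(i.shape[:2],bool); m[box[0]:box[1],box[2]:box[3]]=1
    p=pts(s,m); 
    dk=m&(i.max(2)<120); q=pts(s,dk); q=q[(q[:,2]>.062)&(q[:,2]<.08)]
    print(n,'collar',len(q),q[:,:2].mean(0),np.median(q[:,2]),(q.min(0)+q.max(0))/2,np.ptp(q,0))
    print(cv2.minEnclosingCircle(q[:,:2].astype(np.float32)))
    mm=(p[:,2]>.095)&(p[:,2]<.115); print('shaft',mm.sum(),p[mm].mean(0),np.ptp(p[mm],0))
    r=reds(s,box);rr,cc=np.nonzero(r); print('red',len(rr))
    if len(cc): print(cc.mean(),rr.mean(),ray(s,(cc.mean(),rr.mean()),0.07),pts(s,r).mean(0))
    # bowl rim / deck hole
    m=np.zeros(i.shape[:2],bool); m[120:350,170:440]=1
    p=pts(s,m); d=p[(abs(p[:,2]-.13)<.006)&(p[:,0]>.4)&(p[:,0]<.8)&(p[:,1]>0.05)&(p[:,1]<.45)]
    print('deck',len(d),np.median(d[:,2]),d.min(0),d.max(0),cv2.minAreaRect(d[:,:2].astype(np.float32)))
    # cap top, barrel
    t=p[(p[:,2]>.262)&(p[:,2]<.3)]; print('cap',len(t),t.mean(0),np.median(t,0),np.ptp(t,0))
    t=p[(p[:,2]>.232)&(p[:,2]<.25)]; print('mid',len(t),np.median(t,0),np.ptp(t,0))
```

```text
scene chuck n 155 [ 0.4498 -0.3552] z 0.05485448962115269 mid [ 0.4469 -0.3569  0.055 ] [0.0639 0.0636 0.0146]
minEnc ((0.44952118396759033, -0.3569587469100952), 0.03699363023042679)
red px 0 0 0
side chuck n 503 [ 0.4486 -0.3597] z 0.05196182396253679 mid [ 0.4487 -0.3585  0.0519] [0.0613 0.0651 0.0081]
minEnc ((0.4495101273059845, -0.3584686815738678), 0.032673146575689316)
red px 6 209.0 325.1666666666667
[ 0.4768 -0.3665  0.049 ] [ 0.4771 -0.3679  0.0513]
scene collar 373 [0.5716 0.2074] 0.07108136857187297 [0.5449 0.1881 0.0711] [0.1418 0.177  0.0176]
((0.5589096546173096, 0.1910436749458313), 0.10166291147470474)
shaft 113 [0.5501 0.2114 0.104 ] [0.264  0.161  0.0196]
red 6
329.8333333333333 261.3333333333333 [0.5716 0.2249 0.07  ] [0.5735 0.2262 0.073 ]
deck 6100 0.1321546884135869 [0.4002 0.0502 0.124 ] [0.7652 0.4153 0.136 ] ((0.5784338712692261, 0.23021341860294342), (0.32062044739723206, 0.3121165335178375), 12.020018577575684)
cap 117 [0.4145 0.2967 0.2752] [0.4159 0.2964 0.2773] [0.0345 0.0301 0.02  ]
mid 127 [0.5479 0.3477 0.24  ] [0.1674 0.0859 0.0171]
side collar 303 [0.5845 0.2572] 0.06989049393658808 [0.5807 0.249  0.071 ] [0.1958 0.1316 0.0176]
((0.580666720867157, 0.24071890115737915), 0.09794487804174423)
shaft 487 [0.597  0.2057 0.1054] [0.1984 0.2526 0.02  ]
red 0
deck 2808 0.12929003244207887 [0.4086 0.0501 0.124 ] [0.7629 0.4109 0.1357] ((0.5788717269897461, 0.23068156838417053), (0.31304335594177246, 0.31871703267097473), 11.913917541503906)<stdin>:36: RuntimeWarning: Mean of empty slice.
  ret = um.true_divide(
  return _methods._mean(a, axis=axis, dtype=dtype,
Traceback (most recent call last):
ValueError: zero-size array to reduction operation maximum which has no identity
```

View pics/wrist0.png

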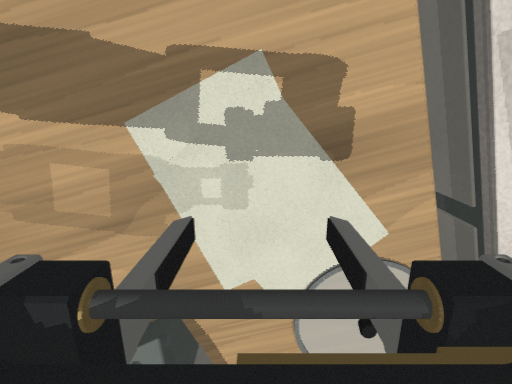

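```bash
cat >> h.py <<'E'
def go(x,y,z,xaz=None):
    "row (cm,rad) to TCP x,y,z with tool x azimuth xaz deg, ideal vertical"
    st=robot.sense(); R=st['eef_rot']; d=np.array([x,y,z])-st['eef_pos']
    a=np.degrees(np.arctan2(R[1,0],R[0,0])); t=R.T@d*100
    yaw=0 if xaz is None else -np.radians((xaz-a+180)%360-180)
    print('row',np.round(t,2),round(yaw,3),'rows>=',round(max(np.linalg.norm(t)/5,abs(np.degrees(yaw))/8.59),1),'now',st['eef_pos'].round(4),round(a,2),'tilt',R[:,1].round(4),'clk',round(st['clock'],2))
E
python3 -c "
from h import *
go(.648,.165,.49,58.5)"
```

```text
row [-22.7   -8.53 -58.55] 0.295 rows>= 12.7 now [0.1386 0.5322 0.4047] 75.4 tilt [ 0.  0. -1.] clk 1.5
```

Call:
drive_tool(targets=[[0,-5,0,0],[0,-9.5,0,0],[-4,-9.5,-9,0.1],[-6,-9.5,-14,0.2],[-8,-9.5,-19,0.3],[-10,-9.5,-24,0.3],[-12,-9.5,-29,0.3],[-14,-9.5,-34,0.3],[-16,-9.5,-39,0.3],[-18,-9.5,-44,0.3],[-20,-9.5,-49,0.3],[-22,-9.5,-54,0.3],[-22.7,-9,-58.5,0.3],[-22.7,-8.5,-58.5,0.3],[-22.7,-8.5,-58.5,0.3]])

```text
clock: 3.0
eef_pos: [0.6503, 0.1624, 0.4878]
eef_rot: [[0.529, -0.001, -0.848], [0.848, -0.001, 0.529], [-0.001, -1.0, 0.001]]
ft_force: [0.0, -0.0, -0.2]
width: 0.0943
```

Run:
```python
from h import *
np.set_printoptions(precision=4,suppress=True)
s=snap('wrist','w1'); pickle.dump(s,open('w1.pkl','wb')); print(s['T'],robot.sense()['joints'],robot.sense()['eef_pos'])
c=proj(s,[[.582,.206,.07]])[0]; print(c)
x,y=c.astype(int); cr=s['img'][max(0,y-50):y+50,max(0,x-50):x+50,::-1]
print(max(0,x-50),max(0,y-50)); cv2.imwrite('pics/w1c.png',cv2.resize(cr,None,fx=6,fy=6,interpolation=3))
```

```text
[[ 0.5287  0.8188  0.2238  0.5842]
 [ 0.8488 -0.5097 -0.1404  0.2034]
 [-0.0008  0.2642 -0.9645  0.4672]
 [ 0.      0.      0.      1.    ]] [  9.0133  21.4962  49.5863  -0.1532 109.0576 -48.8819] [0.6525 0.1604 0.4857]
[261.2072 113.7365]
211 63
```

View pics/w1.png

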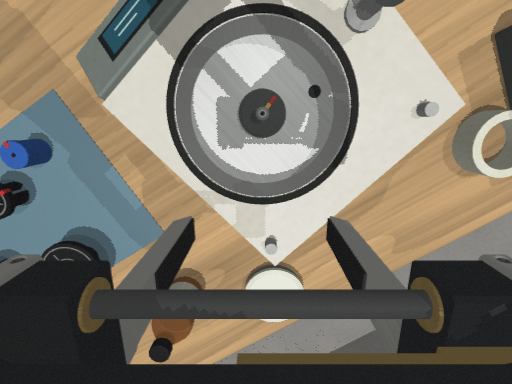

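View pics/w1c.png

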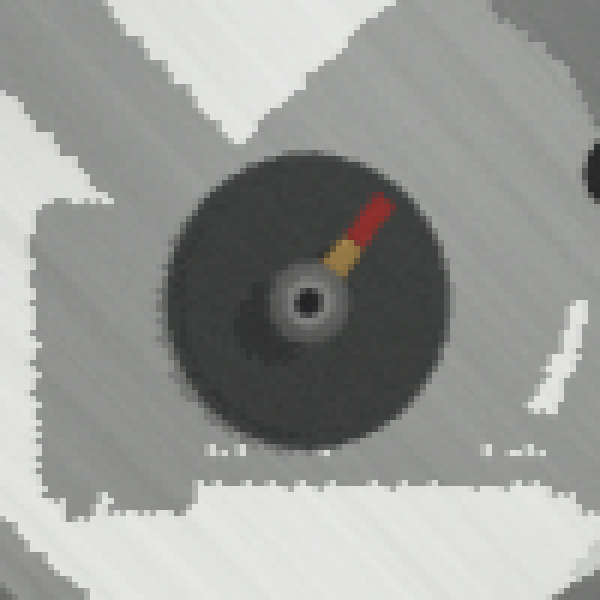

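```bash
cat >> h.py <<'E'
def ray(s,uv,z):
    uv=np.atleast_2d(uv); d=np.c_[uv,np.ones(len(uv))]@np.linalg.inv(s['K']).T@s['T'][:3,:3].T; o=s['T'][:3,3]
    return o+d*((z-o[2])/d[:,2])[:,None]
def blob(m,c):
    "component of mask nearest pixel c"
    n,l,st,ce=cv2.connectedComponentsWithStats(m.astype(np.uint8))
    k=[i for i in range(1,n) if st[i,4]>4]; i=min(k,key=lambda i:np.hypot(*(ce[i]-c))); return l==i
def spindle(s):
    i=s['img'].astype(int); c=proj(s,[[.583,.206,.07]])[0]
    h,w=i.shape[:2]; yy,xx=np.mgrid[:h,:w]; near=np.hypot(xx-c[0],yy-c[1])<45
    m=near&((i.max(2)<85)|((i[...,0]>1.35*i[...,2])))
    m=blob(m,c); cnt=max(cv2.findContours(m.astype(np.uint8),0,1)[0],key=len)
    hull=cv2.convexHull(cnt).reshape(-1,2).astype(float)
    full=np.zeros(m.shape,np.uint8); cv2.fillPoly(full,[hull.astype(np.int32)],1)
    rr,cc=np.nonzero(full); e=np.array([cc.mean(),rr.mean()])
    P=ray(s,np.c_[cc,rr],.07); area=len(rr)
    C=P[:,:2].mean(0); H=ray(s,hull,.07); print('collar c',C,'rad',np.hypot(*(H[:,:2]-C).T).min(),np.hypot(*(H[:,:2]-C).T).max(),'circ',circ(H))
    red=near&(i[...,0]>100)&(i[...,1]<90)&(i[...,2]<90); r,cc=np.nonzero(red); Pr=ray(s,np.c_[cc,r],.07)[:,:2]
    pm=Pr.mean(0)-C; print('red n',len(r),'r',np.hypot(*pm),'az',np.degrees(np.arctan2(pm[1],pm[0])))
    br=near&(i[...,0]>130)&(i[...,0]-i[...,2]>60)&(i[...,1]>100); r,cc=np.nonzero(br)
    if len(r):
        Pb=ray(s,np.c_[cc,r],.088)[:,:2].mean(0)-C; print('brass n',len(r),'r',np.hypot(*Pb),'az',np.degrees(np.arctan2(Pb[1],Pb[0])))
    z=s['range_z']; p=pts(s,near&(z>0)); t=p[(p[:,2]>.1)&(p[:,2]<.115)]; print('shaft tip',len(t),t.mean(0) if len(t) else '', 'collar z',np.median(p[(np.hypot(*(p[:,:2]-C).T)<.029)&(np.hypot(*(p[:,:2]-C).T)>.018),2]))
E
python3 - <<'E'
from h import *
np.set_printoptions(precision=4,suppress=True)
s=pickle.load(open('w1.pkl','rb')); spindle(s)
s=snap('wrist','w1b'); spindle(s); pickle.dump(s,open('w1b.pkl','wb'))
p=pts(s,np.ones(s['range_z'].shape,bool)); d=p[(abs(p[:,2]-.13)<.004)&(p[:,0]>.4)&(p[:,1]>0)]; print('deck',np.median(d[:,2]),cv2.minAreaRect(d[:,:2].astype(np.float32)))
i=s['img']; print(robot.sense()['eef_pos'],robot.sense()['clock'])
E
```

```text
collar c [0.5814 0.2074] rad 0.0025982346707368693 0.0032371091763275617 circ (np.float64(0.58164697202676), np.float64(0.20748649470494296), np.float64(0.002966536172013195))
red n 34 r 0.023066399724554393 az 109.84993700672416
brass n 20 r 0.012246231456729484 az 108.68153354763906
shaft tip 133 [0.5818 0.2074 0.1036] collar z 0.0693655230338189
collar c [0.5815 0.2074] rad 0.002733129101144321 0.003345189166213377 circ (np.float64(0.581556892914051), np.float64(0.20743842517521455), np.float64(0.0029987699501796278))
red n 35 r 0.022446573873060788 az 109.75172463111646
brass n 20 r 0.012281457442615254 az 108.80063532686124
shaft tip 132 [0.5819 0.2073 0.1037] collar z 0.06929203077066706
deck 0.12945717097046122 ((0.5865409970283508, 0.23414234817028046), (0.3017464876174927, 0.31133514642715454), 12.13902759552002)
[0.6507 0.1622 0.4861] 3.1
```

```bash
python3 -c "
from h import *
go(.377,-.386,.30,-69)"
```

```text
row [-60.93  18.8   -5.96] 2.215 rows>= 14.8 now [0.6507 0.1622 0.4861] 57.93 tilt [-0.0039 -0.0015 -1.    ] clk 3.1
```

Call:
drive_tool(targets=[[-5,0,0,0.15],[-10,0,-1,0.3],[-15,0,-2,0.45],[-20,0,-3,0.6],[-25,1,-4,0.75],[-30,3,-5,0.9],[-34.5,5,-6,1.05],[-39,7,-6,1.2],[-43,9,-6,1.35],[-47,11,-6,1.5],[-51,13,-6,1.65],[-55,15,-6,1.8],[-58,17,-6,1.95],[-60,18.8,-6,2.1],[-60.9,18.8,-6,2.21],[-60.9,18.8,-6,2.21],[-60.9,18.8,-6,2.21]])

```text
clock: 4.8
eef_pos: [0.3781, -0.3834, 0.3025]
eef_rot: [[0.371, 0.001, 0.929], [-0.929, -0.0, 0.371], [0.001, -1.0, 0.001]]
ft_force: [0.2, 0.3, -0.2]
width: 0.0939
```

```bash
cat >> h.py <<'E'
def chuckpose(s,c0,zt=.052,rad=.045,rz=.049):
    i=s['img'].astype(int); h,w=i.shape[:2]
    yy,xx=np.mgrid[:h,:w]; P=ray(s,np.c_[xx.ravel(),yy.ravel()],zt); near=(np.hypot(*(P[:,:2]-np.array(c0)).T)<rad).reshape(h,w)
    p=pts(s,near); t=p[abs(p[:,2]-zt)<.007]; print('n',len(t),'z med',np.median(t[:,2]),'mean',t.mean(0),'encl',cv2.minEnclosingCircle(t[:,:2].astype(np.float32)))
    red=near&(i[...,0]>120)&(i[...,1]<100)&(i[...,2]<100); r,cc=np.nonzero(red)
    C=np.array(cv2.minEnclosingCircle(t[:,:2].astype(np.float32))[0])
    if len(r):
        Pr=ray(s,np.c_[cc,r],zt)[:,:2].mean(0)-C; print('red n',len(r),'px',cc.mean(),r.mean(),'r',np.hypot(*Pr),'az',np.degrees(np.arctan2(Pr[1],Pr[0])))
E
python3 - <<'E'
from h import *
np.set_printoptions(precision=4,suppress=True)
s=snap('wrist','w2'); pickle.dump(s,open('w2.pkl','wb')); print(s['T'][:3,3],robot.sense()['joints'],robot.sense()['eef_pos'])
chuckpose(s,(.4495,-.358))
s=snap('wrist'); chuckpose(s,(.4495,-.358)); pickle.dump(s,open('w2b.pkl','wb'))
E
```

```text
[ 0.4495 -0.3546  0.2819] [-51.4235   5.9525  89.1925   0.0337  84.7705  16.8091] [ 0.3783 -0.3833  0.3026]
n 4853 z med 0.051420972347260674 mean [ 0.451  -0.3564  0.0514] encl ((0.4504324793815613, -0.3567740321159363), 0.03214652091264725)
red n 78 px 286.15384615384613 90.11538461538461 r 0.026846000033132845 az -20.910774529587584
n 4834 z med 0.051444648294222975 mean [ 0.4509 -0.3564  0.0514] encl ((0.4503873586654663, -0.3569616377353668), 0.03230336681008339)
red n 79 px 286.3164556962025 90.27848101265823 r 0.027063941669365276 az -20.653000918226486
```

View pics/w2.png

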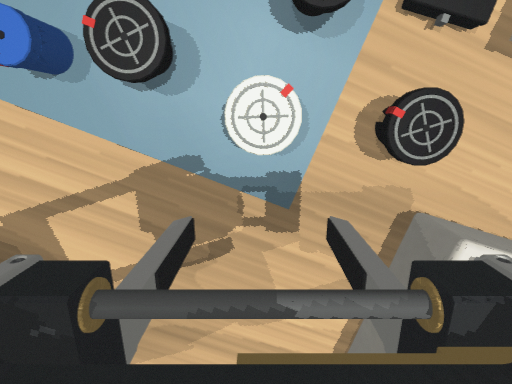

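```bash
python3 -c "
from h import *
go(.4504,-.357,.225)"
```

```text
row [0.22 7.77 7.66] 0 rows>= 2.2 now [ 0.3784 -0.3833  0.3026] -68.24 tilt [ 1.4e-03 -9.0e-04 -1.0e+00] clk 4.9
```

Call:
drive_tool(targets=[[0.1,0,4,0],[0.2,0,7.7,0],[0.2,2,7.7,0],[0.2,5,7.7,0],[0.2,7,7.7,0],[0.2,7.7,7.7,0],[0.2,7.7,7.7,0],[0.2,7.7,7.7,0]])

```text
clock: 5.7
eef_pos: [0.4506, -0.3577, 0.2261]
eef_rot: [[0.369, 0.002, 0.93], [-0.93, -0.002, 0.369], [0.002, -1.0, 0.001]]
ft_force: [-0.9, -1.0, 0.4]
width: 0.0942
```

Run:
```python
from h import *
np.set_printoptions(precision=4,suppress=True)
s=snap('wrist','w3'); print(robot.sense()['eef_pos'],robot.sense()['ft_force'])
print(proj(s,[[.4504,-.357,.052]]))
chuckpose(s,(.4504,-.357))
```

```text
[ 0.4506 -0.3579  0.2265] [0.4864 0.2002 1.042 ]
[[259.0912 244.6315]]
n 7590 z med 0.05143289938509983 mean [ 0.4523 -0.3559  0.0514] encl ((0.44681674242019653, -0.3502253293991089), 0.039390381425619125)
red n 178 px 290.2696629213483 212.61797752808988 r 0.03422778704391937 az -28.61409574006122
```

View pics/w3.png

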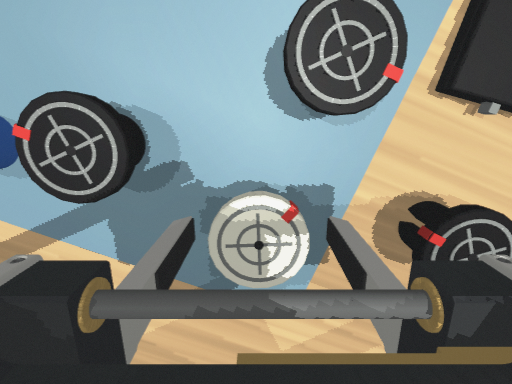

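Call:
drive_tool(targets=[[0,0,0,0],[0,0,0,0],[0,0,0,0],[0,0,0,0],[0,0,0,0],[0,0,0,0]], grip=5.5, grip_force=20)

```text
clock: 6.35
eef_pos: [0.45, -0.3576, 0.2249]
eef_rot: [[0.368, 0.0, 0.93], [-0.93, 0.0, 0.368], [-0.0, -1.0, 0.0]]
ft_force: [0.6, 0.2, 1.6]
width: 0.0625
```

```bash
python3 -c "
from h import *
s=robot.sense(); print(s['width'],s['ft_force'],s['clock'])
snap('wrist','w4')
go(.5818,.2072,.40,62)"
```

```text
0.06254937351917661 [0.59737201 0.17894238 1.55563133] 6.35
row [-47.68 -17.51  33.03] -2.276 rows>= 15.2 now [ 0.45   -0.3577  0.2249] -68.41 tilt [ 0.e+00  1.e-04 -1.e+00] clk 6.4
```

View pics/w4.png

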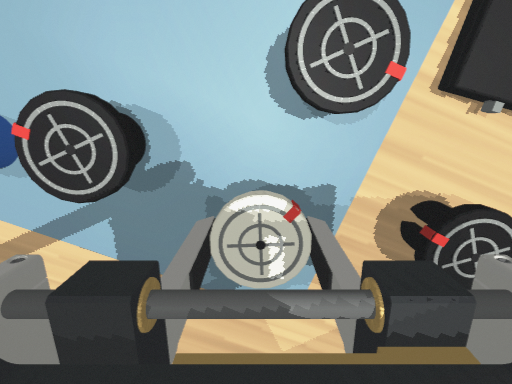

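Call:
drive_tool(targets=[[0,-2,0,0],[0,-5,0,0],[0,-9,0,0],[-1,-13,1,-0.1],[-4,-16,3,-0.22],[-7.5,-17.5,5.5,-0.36],[-11,-17.5,8,-0.5],[-15,-17.5,10.5,-0.64],[-19,-17.5,13,-0.78],[-23,-17.5,15.5,-0.92],[-26.5,-17.5,18,-1.06],[-30,-17.5,20.5,-1.2],[-33,-17.5,23,-1.34],[-36,-17.5,25,-1.48],[-39,-17.5,27,-1.62],[-41.5,-17.5,29,-1.76],[-43.5,-17.5,30.5,-1.9],[-45.5,-17.5,31.5,-2.04],[-47,-17.5,32.5,-2.18],[-47.7,-17.5,33,-2.276]])

```text
clock: 8.4
eef_pos: [0.5815, 0.209, 0.3982]
eef_rot: [[0.464, -0.002, -0.886], [0.886, 0.0, 0.464], [-0.001, -1.0, 0.002]]
ft_force: [0.3, -0.2, -2.3]
width: 0.0625
```

Call:
drive_tool(targets=[[0,0,0,0],[0,0,0,0],[0,0,0,0]])

```text
clock: 8.7
eef_pos: [0.5814, 0.2067, 0.3993]
eef_rot: [[0.471, -0.001, -0.882], [0.882, -0.0, 0.471], [-0.001, -1.0, 0.0]]
ft_force: [0.5, -0.2, -2.5]
width: 0.0627
```

Run:
```python
from h import *
np.set_printoptions(precision=4,suppress=True)
s=snap('wrist','w5');st=robot.sense(); print(st['eef_pos'],st['ft_force'],st['width'],st['joints'])
p=st['eef_pos']
chuckpose(s,p[:2],p[2]-.173,.04)
t=snap('scene'); cv2.imwrite('pics/sc5.png',cv2.resize(t['img'][180:330,270:430,::-1],(640,600),interpolation=3))
t=snap('side'); cv2.imwrite('pics/sd5.png',cv2.resize(t['img'][70:210,160:310,::-1],(640,600),interpolation=3))
go(.5818,.2072,.35,62)
```

```text
[0.5814 0.2066 0.3995] [ 0.3993  0.1721 -2.1704] 0.06270793700161288 [ 14.3027  13.6627  69.2183  -0.0077  97.1444 -47.579 ]
n 8043 z med 0.22574929901783275 mean [0.578  0.2087 0.2258] encl ((0.5741302371025085, 0.21077024936676025), 0.039192527532577515)
red n 167 px 292.20359281437123 213.0 r 0.023314764938448057 az 98.3423527863607
row [ 0.07  4.98 -0.01] -0.002 rows>= 1.0 now [0.5814 0.2066 0.3998] 61.9 tilt [ 0.0002  0.     -1.    ] clk 8.85
```

View pics/w5.png

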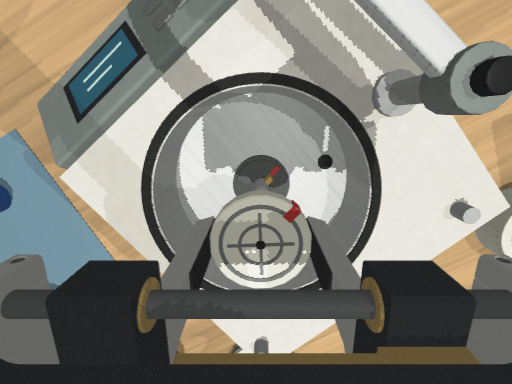

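View pics/sc5.png

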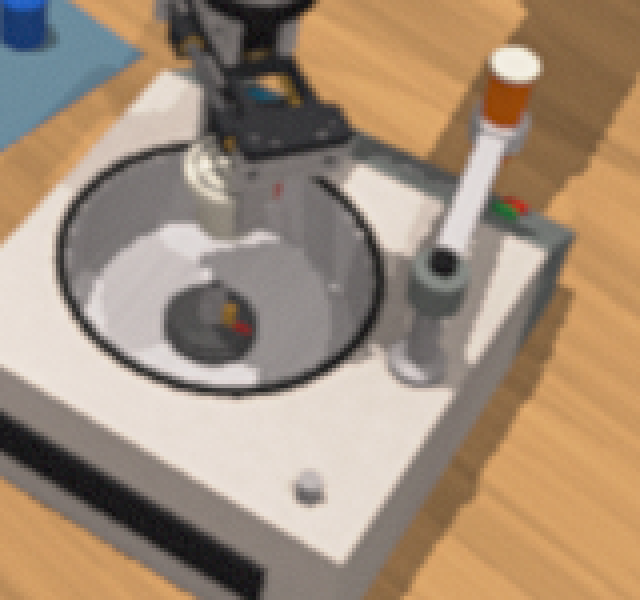

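View pics/sd5.png

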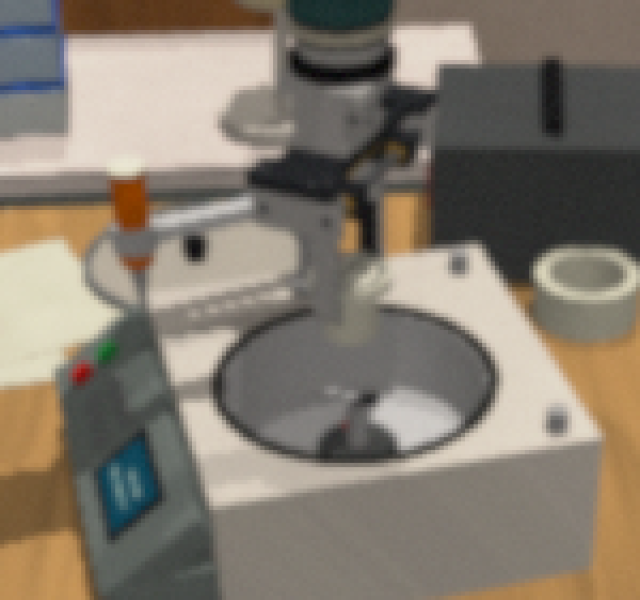

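```bash
python3 - <<'E'
from h import *
np.set_printoptions(precision=4,suppress=True)
s=snap('wrist','w6');st=robot.sense(); print(st['eef_pos'])
i=s['img'].astype(int)
m=np.zeros(i.shape[:2],bool); m[238:252,253:268]=1; m&=i.max(2)<60; r,c=np.nonzero(m); print('dot',c.mean(),r.mean(),len(r))
D=ray(s,[c.mean(),r.mean()],st['eef_pos'][2]-.173)[0]; print('dot xyz',D)
m=np.zeros(i.shape[:2],bool); m[195:225,280:305]=1; m&=(i[...,0]>150)&(i[...,1]<100); r,c=np.nonzero(m)
R=ray(s,np.c_[c,r],st['eef_pos'][2]-.173).mean(0)-D; print(len(r),np.hypot(*R[:2]),np.degrees(np.arctan2(R[1],R[0])))
print('spindle seat proj, key, nose',proj(s,[[.5818,.2072,.07],[.5818-.012*.334,.2072+.012*.943,.088],[.5818,.2072,.106]]))
E
python3 -c "
import cv2
a=cv2.imread('pics/w6.png'); cv2.imwrite('pics/w6c.png',cv2.resize(a[140:270,200:330],None,fx=4.6,fy=4.6,interpolation=3))"
```

```text
[0.5814 0.2067 0.3998]
dot 260.26984126984127 244.6031746031746 63
dot xyz [0.5802 0.2074 0.2268]
3 0.03230065127414325 107.16321162063223
spindle seat proj, key, nose [[260.6575 184.7294]
 [268.0584 180.9177]
 [260.7324 193.1436]]
```

View pics/w6c.png

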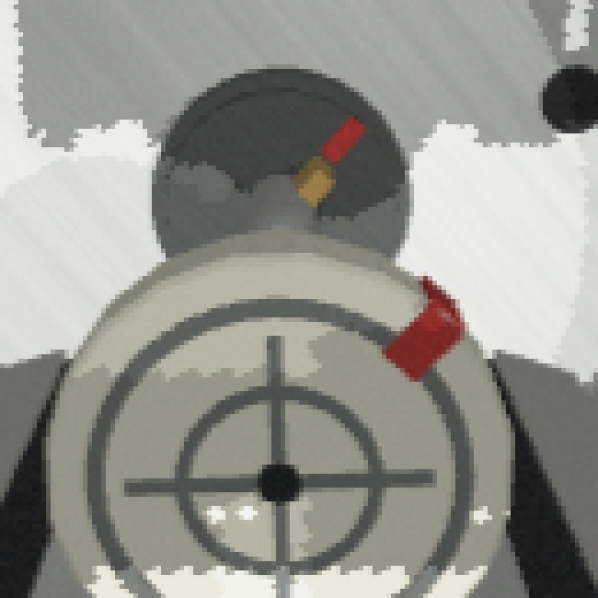

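Call:
drive_tool(targets=[[0.06,2,-0.09,0],[0.06,4,-0.09,0],[0.06,5,-0.09,0],[0.06,5.4,-0.09,0],[0.06,5.7,-0.09,0],[0.06,6.0,-0.09,0]])

```text
clock: 9.5
eef_pos: [0.5827, 0.2074, 0.3407]
eef_rot: [[0.47, 0.002, -0.883], [0.883, 0.001, 0.47], [0.001, -1.0, -0.001]]
ft_force: [-1.0, -0.2, -2.0]
width: 0.0623
```

Call:
drive_tool(targets=[[0,0.3,0,0],[0,0.6,0,0],[0,0.9,0,0],[0,0.9,0,0]])

```text
clock: 9.9
eef_pos: [0.5824, 0.2074, 0.3301]
eef_rot: [[0.47, -0.001, -0.883], [0.883, -0.0, 0.47], [-0.001, -1.0, 0.001]]
ft_force: [-0.1, -0.3, -2.4]
width: 0.0623
```

Call:
drive_tool(targets=[[0,0.3,0,0],[0,0.6,0,0],[0,0.9,0,0],[0,1.2,0,0],[0,1.2,0,0]])

```text
clock: 10.4
eef_pos: [0.5824, 0.2073, 0.3179]
eef_rot: [[0.47, -0.001, -0.883], [0.883, -0.0, 0.47], [-0.001, -1.0, 0.0]]
ft_force: [1.2, -0.8, -3.2]
width: 0.0623
```

Call:
drive_tool(targets=[[0,0.2,-0.03,0],[0,0.4,-0.03,0],[0,0.6,-0.03,0],[0,0.8,-0.03,0],[0,0.8,-0.03,0]])

```text
clock: 10.9
eef_pos: [0.5827, 0.2072, 0.3102]
eef_rot: [[0.47, -0.001, -0.883], [0.883, -0.0, 0.47], [-0.0, -1.0, 0.0]]
ft_force: [0.6, -0.9, -2.8]
width: 0.0624
```

Call:
drive_tool(targets=[[0,0.3,0,0],[0,0.6,0,0],[0,0.9,0,0],[0,1.1,0,0],[0,1.3,0,0],[0,1.3,0,0]])

```text
clock: 11.5
eef_pos: [0.5827, 0.2072, 0.2972]
eef_rot: [[0.47, -0.001, -0.883], [0.883, -0.0, 0.47], [-0.0, -1.0, 0.0]]
ft_force: [0.8, -0.3, -2.3]
width: 0.0626
```

Call:
drive_tool(targets=[[0,0.1,0,0],[0,0.15,0,0],[0,0.15,0,0]])

```text
clock: 11.8
eef_pos: [0.5828, 0.2072, 0.2962]
eef_rot: [[0.47, 0.0, -0.883], [0.883, 0.0, 0.47], [0.0, -1.0, -0.0]]
ft_force: [-0.2, -0.4, -2.0]
width: 0.0626
```

```bash
python3 -c "
from h import *
s=robot.sense(); print(s['eef_pos'],s['ft_force'],s['torque'])"
```

```text
[0.58277083 0.20723882 0.29621992] [-0.17385984 -0.43764533 -1.96065885] [-0.17921387 -0.00693077  0.0065398 ]
```

Call:
drive_tool(targets=[[0,0.06,0,0],[0,0.12,0,0],[0,0.12,0,0]])

```text
clock: 12.1
eef_pos: [0.5828, 0.2073, 0.295]
eef_rot: [[0.47, 0.0, -0.883], [0.883, 0.0, 0.47], [0.0, -1.0, -0.0]]
ft_force: [0.2, 0.5, -1.6]
width: 0.0624
```

Call:
drive_tool(targets=[[0,0.05,0,0],[0,0.1,0,0],[0,0.1,0,0]])

```text
clock: 12.4
eef_pos: [0.5829, 0.2072, 0.2948]
eef_rot: [[0.47, 0.001, -0.883], [0.883, -0.0, 0.47], [0.001, -1.0, -0.001]]
ft_force: [-0.1, -2.5, 2.1]
width: 0.0629
```

Call:
drive_tool(targets=[[0,0,0,0],[0,0,0,0],[0,0,0,0],[0,0,0,0],[0,0,0,0]], grip=9.4)

```text
clock: 12.9
eef_pos: [0.5827, 0.2074, 0.2938]
eef_rot: [[0.469, -0.0, -0.883], [0.883, 0.0, 0.469], [0.0, -1.0, 0.0]]
ft_force: [0.4, -0.4, 0.2]
width: 0.0932
```

Call:
drive_tool(targets=[[0,-2,0,0],[0,-5,0,0],[0,-9,0,0],[0,-13,0,0],[0,-17,0,0],[0,-19,-4,0],[0,-19,-8,0],[0,-19,-8,0],[0,-19,-8,0]])

```text
clock: 13.8
eef_pos: [0.6541, 0.1693, 0.4823]
eef_rot: [[0.471, -0.003, -0.882], [0.882, 0.0, 0.471], [-0.001, -1.0, 0.003]]
ft_force: [-0.4, 0.1, -0.3]
width: 0.0941
```

Run:
```python
from h import *
np.set_printoptions(precision=4,suppress=True)
s=snap('wrist','w7');st=robot.sense(); print(st['eef_pos'],st['joints'])
chuckpose(s,(.582,.207),.122,.042)
p=pts(s,np.ones(s['range_z'].shape,bool)); d=p[(abs(p[:,2]-.13)<.004)&(p[:,0]>.4)&(p[:,1]>0)]; print('deck',np.median(d[:,2]))
S=pickle.load(open('scene0.pkl','rb'))
for n in ['scene','side']:
    s=snap(n,n+'7'); i=s['img'].astype(int)
    p=pts(s,np.ones(i.shape[:2],bool)); ok=(np.hypot(p[:,0]-.415,p[:,1]-.297)<.04)
    t=p[ok&(p[:,2]>.268)&(p[:,2]<.285)]; print(n,'cap',len(t),t.mean(0),np.ptp(t,0))
    if len(t): print(cv2.minEnclosingCircle(t[:,:2].astype(np.float32)))
    o=(i[...,0]>140)&(i[...,1]<110)&(i[...,2]<60); q=pts(s,o); q=q[(np.hypot(q[:,0]-.415,q[:,1]-.297)<.04)]; print('orange',len(q),q.mean(0))
    t=p[(abs(p[:,2]-.242)<.006)&(np.hypot(p[:,0]-.551,p[:,1]-.354)<.03)]; print('pivot cap',len(t),t.mean(0) if len(t) else '')
```

```text
[0.6534 0.1698 0.483 ] [  9.7516  21.8817  49.3806   0.0382 108.8555 -52.2271]
n 2247 z med 0.12145160015630291 mean [0.5814 0.2086 0.1214] encl ((0.5816496014595032, 0.2084331512451172), 0.0321660079061985)
red n 40 px 276.5 95.5 r 0.026926733300181527 az 108.74419991539422
deck 0.12946967698258738
scene cap 97 [0.4139 0.2963 0.2773] [0.0348 0.0282 0.0156]
((0.41065463423728943, 0.29536449909210205), 0.017681250348687172)
orange 90 [0.4207 0.3001 0.2507]
pivot cap 47 [0.5513 0.3534 0.2419]
side cap 48 [0.4107 0.29   0.274 ] [0.0298 0.03   0.0091]
((0.41161713004112244, 0.29362359642982483), 0.01629832200706005)
orange 20 [0.4138 0.2825 0.2457]
pivot cap 16 [0.5492 0.3473 0.2401]
```

View pics/w7.png

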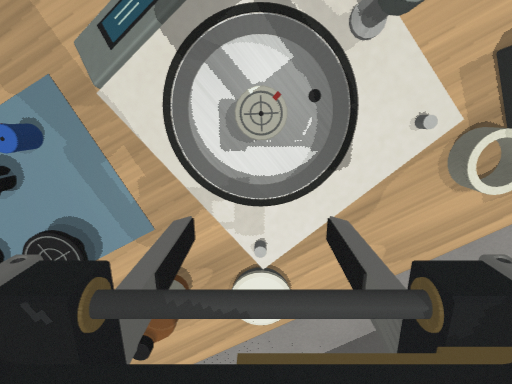

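```bash
python3 -c "
from h import *
go(.3976,.2185,.51,-11)"
```

```text
row [-7.7  -2.57 24.78] 1.275 rows>= 8.5 now [0.6525 0.1704 0.4841] 62.05 tilt [-4.e-04  4.e-04 -1.e+00] clk 13.95
```

Call:
drive_tool(targets=[[-1,-1,3,0.14],[-2,-2.6,6,0.28],[-3,-2.6,9,0.42],[-4,-2.6,12,0.56],[-5,-2.6,15,0.7],[-6,-2.6,18,0.84],[-7,-2.6,21,0.98],[-7.7,-2.6,24,1.12],[-7.7,-2.6,24.8,1.27],[-7.7,-2.6,24.8,1.27],[-7.7,-2.6,24.8,1.27]])

```text
clock: 15.05
eef_pos: [0.3974, 0.2183, 0.5104]
eef_rot: [[0.983, 0.001, 0.183], [-0.183, 0.0, 0.983], [0.001, -1.0, 0.001]]
ft_force: [-0.4, 0.2, -0.3]
width: 0.0942
```

```bash
cat >> h.py <<'E'
def capfind(s,c,zlo=.266,zhi=.288,r=.035):
    p=pts(s,np.ones(s['range_z'].shape,bool)); t=p[(p[:,2]>zlo)&(p[:,2]<zhi)&(np.hypot(p[:,0]-c[0],p[:,1]-c[1])<r)]
    if len(t)==0: print('none'); return
    print('cap n',len(t),'mean',t.mean(0),'ptp',np.ptp(t,0),'encl',cv2.minEnclosingCircle(t[:,:2].astype(np.float32)))
E
python3 - <<'E'
from h import *
np.set_printoptions(precision=4,suppress=True)
s=snap('wrist','w8');st=robot.sense(); print(st['eef_pos'],st['joints'])
capfind(s,(.4125,.295)); go(.4125,.295,.435)
print('proj',proj(s,[[.4125,.295,.276]]))
E
```

```text
[0.398  0.2182 0.5101] [ 21.5695  -7.1222  78.5877  -0.0047 108.4969  32.1607]
cap n 1299 mean [0.4121 0.2965 0.2753] ptp [0.0302 0.0302 0.0042] encl ((0.4120565354824066, 0.29631221294403076), 0.015429395250976086)
row [0.01 7.51 7.82] 0 rows>= 2.2 now [0.398  0.2182 0.5101] -10.59 tilt [ 0.0006  0.0002 -1.    ] clk 15.1
proj [[261.76   115.0356]]
```

View pics/w8.png

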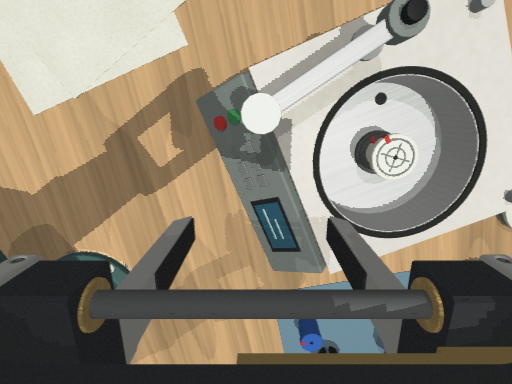

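```bash
python3 -c "
from h import *
go(.412,.2963,.435)"
```

```text
row [-0.06  7.51  7.93] 0 rows>= 2.2 now [0.398  0.2182 0.5101] -10.59 tilt [ 6.e-04  2.e-04 -1.e+00] clk 15.1
```

Call:
drive_tool(targets=[[0,0,4,0],[0,0,7.9,0],[0,0,7.9,0],[0,2.5,7.9,0],[0,5,7.9,0],[0,6.8,7.9,0],[0,7.5,7.9,0],[0,7.5,7.9,0]], grip=7)

```text
clock: 15.9
eef_pos: [0.4133, 0.2951, 0.4338]
eef_rot: [[0.982, -0.002, 0.187], [-0.187, -0.001, 0.982], [-0.002, -1.0, -0.002]]
ft_force: [-0.0, 0.2, -0.7]
width: 0.07
```

Call:
drive_tool(targets=[[0,0,0,0],[0,0,0,0],[0,0,0,0],[0,0,0,0],[0,0,0,0],[0,0,0,0]], grip=2, grip_force=20)

```text
clock: 16.5
eef_pos: [0.4127, 0.2958, 0.4352]
eef_rot: [[0.982, -0.001, 0.186], [-0.186, 0.0, 0.982], [-0.001, -1.0, -0.0]]
ft_force: [-1.2, -0.3, 1.1]
width: 0.0276
```

Run:
```python
from h import *
np.set_printoptions(precision=2,suppress=True)
s=snap('wrist','w9');st=robot.sense(); print(st['eef_pos'].round(4),st['joints'],st['ft_force'],st['width'])
# arc rows: rotate tcp about post
P=np.array([.5504,.3545]); p=st['eef_pos'][:2]; R=st['eef_rot']; v=p-P
tgt=np.array([.5817,.2078])-P
print('r',np.hypot(*v),np.hypot(*tgt)); th=np.arctan2(tgt[1],tgt[0])-np.arctan2(v[1],v[0]); th%=2*np.pi; print('theta',np.degrees(th))
n=24
for k in range(1,n+1):
    a=th*k/n; c,s_=np.cos(a),np.sin(a); q=P+.15*np.array([c*v[0]-s_*v[1],s_*v[0]+c*v[1]])/np.hypot(*v)
    t=R.T@np.r_[q-p,0]*100; print(k,t.round(2),round(-a,3))
```

```text
[0.41 0.3  0.44] [29.22 -0.63 80.92  0.04 99.76 39.98] [-2.47 -0.2   1.36] 0.027824653007407586
r 0.1497086015263299 0.1500019333208742
theta 78.96772315949192
1 [ 0.48 -0.   -0.72] -0.057
2 [ 1.01 -0.   -1.39] -0.115
3 [ 1.59 -0.   -2.03] -0.172
4 [ 2.2  -0.   -2.63] -0.23
5 [ 2.85 -0.   -3.2 ] -0.287
6 [ 3.53 -0.   -3.73] -0.345
7 [ 4.24 -0.   -4.23] -0.402
8 [ 4.97 -0.01 -4.68] -0.459
9 [ 5.73 -0.01 -5.08] -0.517
10 [ 6.51 -0.01 -5.45] -0.574
11 [ 7.31 -0.01 -5.76] -0.632
12 [ 8.13 -0.01 -6.03] -0.689
13 [ 8.96 -0.01 -6.26] -0.747
14 [ 9.8  -0.01 -6.43] -0.804
15 [10.66 -0.01 -6.56] -0.861
16 [11.51 -0.01 -6.64] -0.919
17 [12.37 -0.01 -6.67] -0.976
18 [13.23 -0.01 -6.65] -1.034
19 [14.09 -0.02 -6.58] -1.091
20 [14.95 -0.02 -6.46] -1.149
21 [15.79 -0.02 -6.29] -1.206
22 [16.62 -0.02 -6.07] -1.263
23 [17.44 -0.02 -5.81] -1.321
24 [18.25 -0.02 -5.5 ] -1.378
```

View pics/w9.png

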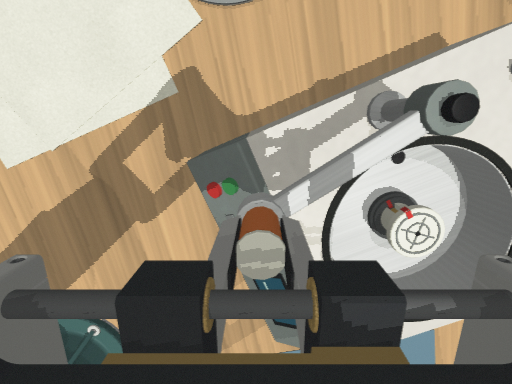

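Call:
drive_tool(targets=[[0.5,0,-0.72,-0.057],[1.01,0,-1.39,-0.115],[1.59,0,-2.03,-0.172],[2.2,0,-2.63,-0.23],[2.85,0,-3.2,-0.287],[3.53,0,-3.73,-0.345],[4.24,0,-4.23,-0.402],[4.97,0,-4.68,-0.459],[5.73,0,-5.08,-0.517],[6.51,0,-5.45,-0.574],[7.31,0,-5.76,-0.632],[8.13,0,-6.03,-0.689],[8.96,0,-6.26,-0.747],[8.96,0,-6.26,-0.747]])

```text
clock: 17.95
eef_pos: [0.4896, 0.2168, 0.4352]
eef_rot: [[0.848, -0.001, -0.53], [0.53, -0.002, 0.848], [-0.001, -1.0, -0.001]]
ft_force: [-1.6, -3.2, 2.1]
width: 0.0278
```

Run:
```python
from h import *
np.set_printoptions(precision=2,suppress=True)
st=robot.sense(); print(st['eef_pos'].round(4),st['joints'],st['ft_force'],st['torque'],st['width'])
P=np.array([.5504,.3545]); p=st['eef_pos'][:2]; R=st['eef_rot']; v=p-P
tgt=np.array([.5817,.2078])-P
print('r',np.hypot(*v)); th=np.arctan2(tgt[1],tgt[0])-np.arctan2(v[1],v[0]); th%=2*np.pi; print('theta',np.degrees(th))
n=12
for k in range(1,n+1):
    a=th*k/n; c,s_=np.cos(a),np.sin(a); q=P+.15*np.array([c*v[0]-s_*v[1],s_*v[0]+c*v[1]])/np.hypot(*v)
    t=R.T@np.r_[q-p,0]*100; print(k,t.round(2),round(-a,3))
```

```text
[0.49 0.22 0.44] [ 17.84   2.93  77.29  -0.09  99.84 -14.16] [-1.64 -3.17  2.12] [-0.61  0.31  0.28] 0.027848575060277745
r 0.15054929648016027
theta 35.87237051390865
1 [ 0.5  0.  -0.6] -0.052
2 [ 0.99  0.   -1.22] -0.104
3 [ 1.51  0.   -1.8 ] -0.157
4 [ 2.06 -0.   -2.36] -0.209
5 [ 2.64 -0.   -2.88] -0.261
6 [ 3.24 -0.   -3.38] -0.313
7 [ 3.87 -0.   -3.84] -0.365
8 [ 4.53 -0.   -4.28] -0.417
9 [ 5.2  -0.   -4.67] -0.47
10 [ 5.9  -0.   -5.03] -0.522
11 [ 6.61 -0.   -5.36] -0.574
12 [ 7.34 -0.   -5.64] -0.626
```

Call:
drive_tool(targets=[[0.5,0,-0.6,-0.052],[1.0,0,-1.22,-0.104],[1.51,0,-1.8,-0.157],[2.06,0,-2.36,-0.209],[2.64,0,-2.88,-0.261],[3.24,0,-3.38,-0.313],[3.87,0,-3.84,-0.365],[4.53,0,-4.28,-0.417],[5.2,0,-4.67,-0.47],[5.9,0,-5.03,-0.522],[6.61,0,-5.36,-0.574],[7.34,0,-5.64,-0.626],[7.34,0,-5.64,-0.626],[7.34,0,-5.64,-0.626]])

```text
clock: 19.35
eef_pos: [0.5819, 0.2072, 0.4352]
eef_rot: [[0.379, 0.001, -0.925], [0.925, -0.004, 0.379], [-0.003, -1.0, -0.003]]
ft_force: [0.1, -6.2, 1.4]
width: 0.0278
```

Run:
```python
from h import *
np.set_printoptions(precision=4,suppress=True)
st=robot.sense(); print(st['eef_pos'].round(4),st['joints'],st['ft_force'],st['torque'],st['width'])
for n in ['scene','side']:
    s=snap(n,n+'10'); capfind(s,(.582,.207))
go(.5817,.2078,.435)
```

```text
[0.5819 0.2072 0.4352] [ 14.4078  13.5598  65.3202  -0.2544 101.1045 -53.3778] [ 0.0641 -6.1758  1.3583] [-0.9354  0.0275  0.3478] 0.02780137428229316
cap n 106 mean [0.5879 0.2044 0.2761] ptp [0.0311 0.0532 0.0216] encl ((0.5841342210769653, 0.20561370253562927), 0.027031637728214264)
cap n 83 mean [0.5813 0.1954 0.2765] ptp [0.0355 0.0502 0.0212] encl ((0.5829802751541138, 0.20063458383083344), 0.027637694031000137)
row [0.05 0.02 0.03] 0 rows>= 0.0 now [0.5818 0.2072 0.4352] 67.74 tilt [ 0.0016 -0.0041 -1.    ] clk 19.45
```

Call:
drive_tool(targets=[[0,0,0,0],[0,0,0,0],[0,0,0,0],[0,0,0,0],[0,0,0,0]], grip=7)

```text
clock: 19.95
eef_pos: [0.5814, 0.2089, 0.4349]
eef_rot: [[0.376, 0.0, -0.927], [0.927, 0.0, 0.376], [0.0, -1.0, 0.0]]
ft_force: [0.0, 0.1, -0.2]
width: 0.064
```

Call:
drive_tool(targets=[[0,-2,0,0],[0,-5,0,0],[0,-8,0,0],[0,-8,-4,0],[0,-8,-7.8,0],[0,-8,-7.8,0],[0,-8,-7.8,0]])

```text
clock: 20.65
eef_pos: [0.6547, 0.179, 0.5132]
eef_rot: [[0.377, -0.003, -0.926], [0.926, -0.0, 0.377], [-0.001, -1.0, 0.003]]
ft_force: [0.4, 0.3, -0.6]
width: 0.0698
```

Run:
```python
from h import *
np.set_printoptions(precision=4,suppress=True)
s=snap('wrist','w11'); st=robot.sense(); print(st['eef_pos'],st['clock'])
capfind(s,(.582,.207)); 
for n in ['scene','side']:
    s=snap(n,n+'11'); capfind(s,(.582,.207),r=.025)
    p=pts(s,np.ones(s['range_z'].shape,bool)); t=p[(abs(p[:,2]-.122)<.004)&(np.hypot(p[:,0]-.582,p[:,1]-.207)<.04)]; print('chuck top',len(t),t.mean(0),cv2.minEnclosingCircle(t[:,:2].astype(np.float32)))
    cv2.imwrite('pics/z_%s.png'%n,cv2.resize(s['img'][(180 if n=='scene' else 70):(330 if n=='scene' else 210),(270 if n=='scene' else 160):(430 if n=='scene' else 310),::-1],(640,600),interpolation=3))
```

```text
[0.6537 0.1794 0.5144] 20.7
cap n 1258 mean [0.5815 0.2071 0.2753] ptp [0.0302 0.0304 0.0044] encl ((0.5816078186035156, 0.20702454447746277), 0.015446020290255547)
cap n 105 mean [0.5829 0.2077 0.2768] ptp [0.0315 0.0283 0.0161] encl ((0.5817840695381165, 0.20605814456939697), 0.015915310010313988)
chuck top 259 [0.5829 0.2076 0.1234] ((0.5825912356376648, 0.2071755975484848), 0.033960748463869095)
cap n 54 mean [0.5796 0.1992 0.2733] ptp [0.0258 0.0295 0.0115] encl ((0.5812520980834961, 0.2023245394229889), 0.01616070419549942)
chuck top 162 [0.58   0.2021 0.1212] ((0.5803039073944092, 0.20311227440834045), 0.034649960696697235)
```

View pics/w11.png

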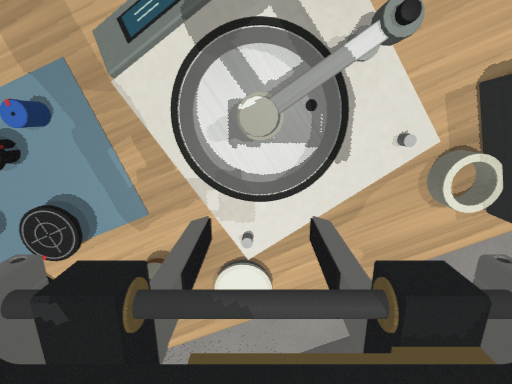

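View pics/z_scene.png

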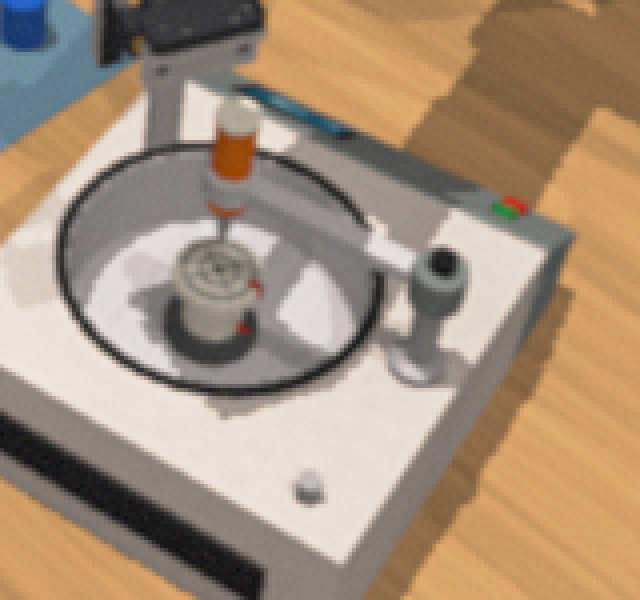

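View pics/z_side.png

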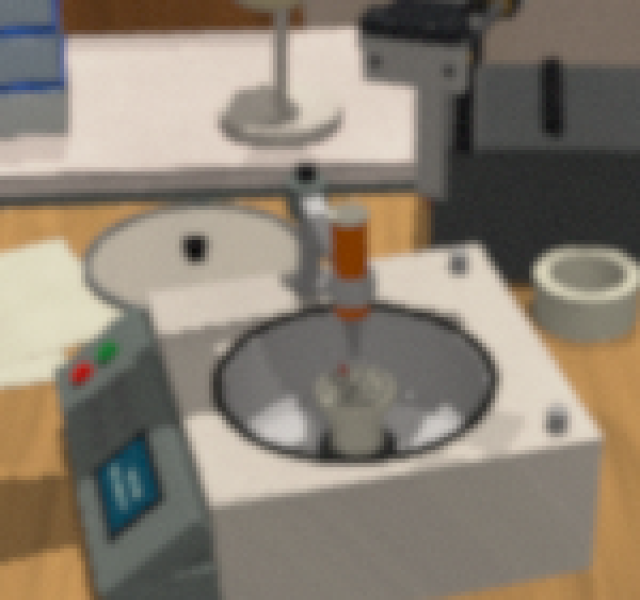

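```bash
python3 -c "
from h import *
print(robot.hand_in())"
```

```text
the job is handed in; nothing more can be done
None
```

I fitted the white chuck on the spindle, fully home and keyed. I then swung the dispense arm so the nozzle is over the middle of the chuck. The job was handed in at about 20.9 s with the gripper open and touching nothing.

- **Chuck:** I turned it about 130° so the keyway met the drive key. It passed the key-top height with no rise in force. The first contact, about 4 N, came at seat level. Afterwards its top measured 121.5 mm high (122 expected), and its red mark stood at about 109°, against 109.5° for the key.
- **Nozzle:** the dispense barrel's cap measured at (0.5816, 0.2070) m and the chuck centre at (0.5817, 0.2084) m, so they agree to about 1.5 mm.
- **Disagreements:**
  - The side camera put both the cap and the chuck 4–5 mm lower in y than the wrist camera did. It still showed them aligned with each other to about 1 mm.
  - With the chuck in the gripper, its measured offset differed by about 1 mm between views. I split the difference, and it went on with only small sideways force.
- **Rest of the bench:** I did not touch the other chucks, the chip boxes or the bottle. I did not measure them again afterwards.

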